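# Switch the cell sorter to its empty chute and feed two cells

## Task

One chute of the battery-cell sorter on the repair mat is full. With a fingertip, rock the seesaw gate fully over its pivot by pressing down its raised end, and after that push the two cells waiting on the feed shelf into the drop slot so that both run down into the other, empty chute. Only push the cells, do not lift or carry them; leave the gate rocked over, and leave the jar, the spool and the dish where they are.

Things in the scene. Friction and masses are not known exactly. Their poses are not given: they have to be found in the camera images.
- frame: The sorter, fixed on the mat at any yaw: dark base plate 100 x 450 mm, aluminium chutes at both ends, grey plastic hopper and feed shelf in the middle, 178 mm high. Origin: centre of its underside, 3 mm above the work surface; z up, y along the sorter, x along the gate's pivot and the cells. Numbers below are in this frame. Gate pivot: y 0, z 85 mm.
- shelf (a point): Point on top of the feed shelf, mid-width, y 88 mm, z 144 mm: bare shelf behind the cells, room for a fingertip. The shelf covers the +y half of the gate, y 16 to 117 mm, 71 mm wide between cheeks whose tops are at z 165; open above and at its +y end. Its top is lowest at y 30 (z 140 mm), rising to z 143 at the slot edge (y 16) and z 146 at y 117.
- slot (a point): Middle of the drop slot (y 0) at shelf height, z 143 mm. The slot is open above, y -16 to +16 mm, 71 mm wide in x; a plate beyond it at y -16 to -19 mm and the posts beside it reach up to z 178 mm, so cells do not overshoot. A cell pushed in towards -y falls about 55 mm on to the middle of the gate and rolls to the gate's low end.
- gate (a joint): Tilt of the seesaw gate, rad about the sorter's x. Negative: its +y end (under the shelf) is low and cells run to the full chute, as at the start (-0.32 to -0.2). Positive: its -y end is low and cells run to the empty chute. Stops at -0.33 and +0.33. A stiff pivot (0.06 N m, some 0.7 N pressed at an end) holds it wherever it is left.
- gate_far_end (a point): Where to press: the gate's upper surface, mid-width, 90 mm from the pivot on the -y side, raised at the start. The gate is a steel trough 220 mm long (110 mm each side of the pivot), 69 mm wide inside, with 12 mm high side rims. At the +0.33 stop this point is 56 mm above the sorter's origin, at the start 103 to 113 mm.
- empty_chute (a point): On the floor of the empty chute, mid-width, y -190 mm, z 17 mm. The chute slopes down outward from y -103 mm, z 42 mm to an end wall at y -215 mm, z 8 mm; 80 mm wide inside, side walls to z 56 mm. The cells must end here.
- full_chute (a point): The same in the full chute, at y +190 mm; four cells like the waiting ones already lie in it.
- cell_front: Waiting cell nearer to the slot: plain black cylinder 18 mm in diameter, 65 mm long, about 46 g, lying across the shelf, its axis along the sorter's x. Origin: its centre, at y about 31, z about 149 mm of the sorter. It rests in the shelf's valley and rolls easily.
- cell_rear: Second waiting cell, alike, touching the first on the side away from the slot; origin: its centre (y about 49, z about 150 mm of the sorter). Pushing this one towards -y from behind pushes both; each drops once its centre is past the slot edge at y 16 mm.
- jar: Bystander: small amber glass jar with a black lid, 46 mm in diameter, 50 mm high, loose on the mat. Origin: centre of its underside.
- spool: Bystander: black spool, 54 mm in diameter, 42 mm high, loose on the mat. Origin: centre of its underside.
- dish: Bystander: black open dish 70 x 90 x 22 mm, loose on the mat. Origin: centre of its underside.
Things that resemble listed ones, but are neither listed nor needed, are in the scene too. What is shaped like the cell_rear but orange or pink is not meant.

How it is judged:
On the way, in this order (a step that is already met when the one before it is completed fails the run):
1. the gate is rocked over towards the empty chute (past 0.24 rad) while both cells still wait on the feed shelf (value of joint gate above 0.24 rad and z of each of cell_front, cell_rear in the frame of frame above 0.14 m and y of each of cell_front, cell_rear in the frame of frame above 0.012 m), for 0.2 s.
2. both cells have run down into the empty chute (y of each of cell_front, cell_rear in the frame of frame below -0.13 m and z of each of cell_front, cell_rear in the frame of frame below 0.06 m and x of cell_front in the frame of frame between -0.045 and 0.045 m and x of cell_rear in the frame of frame between -0.045 and 0.045 m), for 0.2 s.
At the end, for the whole second after the job is handed in: Both cells lie at rest (under 0.03 m/s) in the sorter's -y chute (centres beyond y -130 mm, within 45 mm of its middle line and lower than 60 mm in the sorter's frame), and the gate is left rocked over to that side (joint above 0.24 rad) (all of step 2 and value of joint gate above 0.24 rad and linear speed of each of cell_front, cell_rear below 0.03 m/s); the robot touches nothing.
It fails at once if a cell is lifted (its centre more than 168 mm above the sorter's underside) (z of any of cell_front, cell_rear in the frame of frame above 0.168 m).
It fails at once if the jar, the spool or the dish is moved by more than 25 mm or lifted (distance of any of jar, spool, dish from where it was at the start of the episode above 0.025 m).
It also fails if it takes over 48 s, if anything falls off the work surface, if the arm or the gripper's body presses on something with over 40 N, if the wrist force passes 120 N, or if a joint passes its speed limit or range.

## Robot

A 7-joint arm with a two-finger parallel gripper is mounted at the origin on the work surface. World frame = base frame: x ahead of the robot, y to its left, z up, the work surface at z = 0. Lengths are in m, angles in rad, forces in N, time in s.
With the tool pointing down it reaches from about 0.4 to 0.9 m from the base axis. Payload 5.6 kg.
Tool frame: the origin (TCP) lies midway between the tips of the shut fingers; the grasp point (between the pads) lies 19 mm behind it; y points along the fingers, z is the direction in which the jaws open and shut, and the axes are right-handed (so a half turn about y gives the same grasp; the last joint's range is limited). The gripper opens to 92 mm and grips with 3 to 60 N. Pads are 20 mm wide; open, the fingers measure 128 mm over their backs; the gripper's body (75 mm by 189 mm) begins 69 mm behind the grasp point.
Start: joints at [-1.232, 0.468, -0.012, 1.603, 0.006, 1.071, -0.056], TCP at [0.242, 0.603, 0.215] pointing down, gripper open.
Joint ranges: [-2.53, 2.53], [-0.31, 2.02], [-1.57, 1.55], [0.28, 2.44], [-1.29, 4.43], [0.15, 1.84], [-2.92, 2.92]. Speed limits (rad/s): [2.57, 2.57, 3.14, 3.14, 3.14, 3.14, 3.14].

## Interface

Orientations are given as a 3x3 rotation matrix whose columns are the frame's x, y, z axes.
In Python, from station import env, effector, solver, viewer, workorder, search_frame, tip_of gives the robot as it stands. Calls block until the motion is done:
- env.reach(position, orientation): joint-space move of the TCP to a pose.
- env.movel(position, frame=None, rate=0.15): straight line of the TCP; frame=None keeps the orientation; rate is the mean speed in m/s.
- env.goto_joints(angles): joint-space move.
- effector.release() and effector.grasp(squeeze=None): open the fingers fully, or close them until they stop; squeeze is the grip in N (None keeps the last).
- env.pause(seconds).
- solver.inverse_kinematics(position, orientation): joint angles nearest the present ones, or None.
- env.sense(): the state.
- viewer.read_camera(name): name is "scene" or "top" or "wrist"; returns (picture, depth): 420x560x3 uint8, red, green, blue; 420x560 float32, m along the optical axis (not along the pixel's ray), 0 where there is no reading.
- viewer.camera_info(name): a dict with "intrinsics" (3x3 intrinsics, pixels), "eye" and "rotation" of the camera in the world; the wrist camera has in their place "T_tool_cam" (4x4, takes a point from camera to tool coordinates, whose origin is the TCP and whose axes are the tool frame's). Camera axes: x right, y up, looking along -z (the intrinsics and any distortion apply to the point x, -y, -z); pixel columns grow to the right and rows downward; lengths in m; the calibration is good to about 2 mm. A picture is of the moment at which its call begins: read the wrist's pose just before it. camera_info takes no time and is no camera call.
A pose or a line that the arm cannot do raises env.PlanningError and nothing moves.
- workorder.finish_job(): hands the job in, once; it reports no verdict.
Trained networks look in the newest picture that a camera, given by its name, has taken for a name from the list of things; names that differ only in an ending like _2 or _b are one class to them, and where a whole thing is asked for, a point or a joint stands for the part that bears it (a point fixed in the world has none). Each returns a list of dicts, best first, with "score" (0 to 1); they miss things now and then, are a little off and sometimes report something else, mostly with a low value. They report only what shows in the picture. A call takes as long as a camera call. They do not tell look-alikes from the thing itself.
- search_frame(camera, name): "at" ([x, y, z] in m, in world coordinates, good to about 4 mm: the middle of the surface that is visible of it).
- tip_of(camera, name): "at" ([x, y, z] in m, in world coordinates, good to about 4 mm: a listed point, or the origin of a listed thing).
The state is a dict: "t": time; "joint_positions": joint angles; "joint_velocities": joint speeds; "tau": joint torques, N m; "ee_pos": TCP position; "tcp_rot": TCP orientation; "wrist_force": force on the tool from outside, world axes, zero at the start; "moment": the same for the moment, N m; "gripper_width": finger opening in m.
Only numpy, scipy, OpenCV 4.12 (cv2) and the standard library are available. Lean on these libraries where they do the work, as an engineer would, in place of code of your own. Each camera call takes 0.05 s, during which the arm holds its last target.

## Working session

There is one attempt and no reset: what is moved stays moved. The work goes in short steps, each a Python script; the robot and the scene stay as the last script left them, time stands still between calls to the robot, and variables do not carry over. Pictures are saved under pics/ and viewed, and the job is handed in when it is done.

```bash
mkdir -p pics; ls; python3 - <<'E'
from station import env, effector, solver, viewer, workorder, search_frame, tip_of
import cv2, numpy as np
for c in ["scene","top"]:
    p,d=viewer.read_camera(c); cv2.imwrite(f"pics/{c}0.png",p[:,:,::-1])
    np.save(f"pics/{c}0d.npy",d)
    i=viewer.camera_info(c); print(c,i)
    for n in ["frame","shelf","slot","gate_far_end","empty_chute","full_chute","cell_front","cell_rear","jar","spool","dish"]:
        print(n,[(np.round(r["at"],3).tolist(),round(r["score"],2)) for r in tip_of(c,n)[:4]])
print(env.sense())
E
```

```text
pics
scene {'intrinsics': array([[538.11804273,   0.        , 284.3656487 ],
       [  0.        , 538.11804273, 207.46633455],
       [  0.        ,   0.        ,   1.        ]]), 'eye': array([1.05772281, 0.68001215, 0.85917664]), 'rotation': array([[-0.78463707, -0.42955463,  0.44702069],
       [ 0.61988372, -0.53263329,  0.57623429],
       [-0.00942601,  0.72923563,  0.68419774]])}
frame [([0.541, -0.076, 0.003], 0.83)]
shelf [([0.452, -0.072, 0.147], 0.86)]
slot [([0.536, -0.078, 0.148], 0.96)]
gate_far_end [([0.622, -0.087, 0.111], 0.92)]
empty_chute [([0.727, -0.102, 0.022], 0.69)]
full_chute [([0.344, -0.06, 0.023], 0.78)]
cell_front [([0.505, -0.077, 0.152], 0.67)]
cell_rear [([0.486, -0.076, 0.158], 0.44)]
jar []
spool [([0.572, -0.195, 0.004], 0.47)]
dish [([0.456, 0.075, 0.004], 0.86)]
top {'intrinsics': array([[391.07299401,   0.        , 279.90829648],
       [  0.        , 391.07299401, 213.28155744],
       [  0.        ,   0.        ,   1.        ]]), 'eye': array([0.46415674, 0.02866353, 0.8261145 ]), 'rotation': array([[-9.74074750e-03,  9.90560498e-01, -1.367297
[... 846 characters left out ...]
07140727, -0.05628917]), 'joint_velocities': array([ 0.00202719, -0.00088948,  0.00176356,  0.00048351,  0.00027243,
       -0.00048065,  0.00084027]), 'tau': array([-7.87919089e-04, -5.20428586e+01, -1.29989733e-02, -2.44053572e+01,
       -5.67567057e-02,  1.16260262e-02,  2.51849707e-05]), 'ee_pos': array([0.24223995, 0.60318916, 0.2145984 ]), 'tcp_rot': array([[ 9.27974195e-01,  6.50062653e-05,  3.72644455e-01],
       [-3.72644457e-01,  1.48846976e-05,  9.27974196e-01],
       [ 5.47774367e-05, -9.99999998e-01,  3.80368396e-05]]), 'wrist_force': array([-0.84402086, -0.25594855,  0.33581744]), 'moment': array([-0.00546165, -0.02792245,  0.08190504]), 'gripper_width': 0.09179726987565298}
```

View pics/scene0.png

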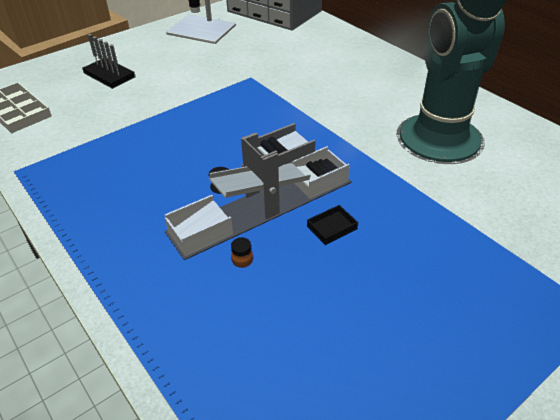

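View pics/top0.png

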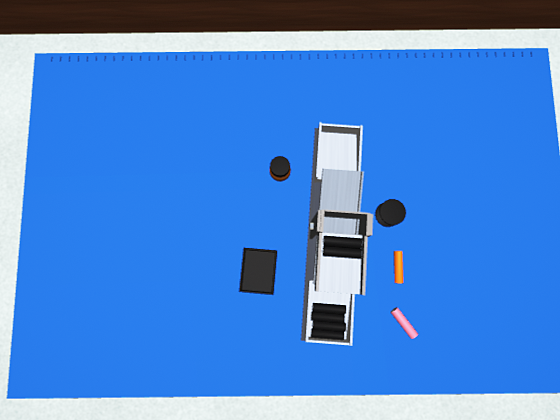

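The scene view shows the raised gate end at about (235,180), the empty chute at (200,225), and the cells on the shelf near (270,145). The jar is at (242,252), the dish at (332,224), and the spool is partly hidden at (215,180). The top view agrees: the far (upper) chute is empty, and the orange and pink decoys are at (398,267) and (404,322). Next I'll fit the sorter pose from the network points and press the gate.

```bash
cat > h.py <<'E'
from station import env, effector, solver, viewer, workorder, search_frame, tip_of
import cv2, numpy as np
from scipy.optimize import least_squares
obs=[((0,0),(.541,-.076)),((0,0),(.539,-.077)),((0,.088),(.452,-.072)),((0,.088),(.447,-.075)),((0,0),(.536,-.078)),((0,0),(.537,-.082)),
((0,-.088),(.622,-.087)),((0,-.088),(.628,-.087)),((0,-.19),(.727,-.102)),((0,-.19),(.724,-.098)),((0,.19),(.344,-.06)),((0,.19),(.349,-.064)),((0,.031),(.505,-.077)),((0,.031),(.506,-.081)),((0,.049),(.486,-.076)),((0,.049),(.491,-.074))]
def tf(p,q):
    c,s=np.cos(p[2]),np.sin(p[2]); return np.array([p[0]+c*q[0]-s*q[1],p[1]+s*q[0]+c*q[1]])
r=least_squares(lambda p:np.concatenate([tf(p,a)-np.array(b) for a,b in obs]),[.537,-.08,1.47])
P=r.x
def W(x,y,z): return np.array([*tf(P,(x,y)),z+.003])
X=np.array([np.cos(P[2]),np.sin(P[2]),0])
R=np.column_stack([np.cross([0,0,-1.],X),[0,0,-1.],X])
def shot(c,n):
    p,d=viewer.read_camera(c); cv2.imwrite(f"pics/{n}.png",p[:,:,::-1]); return p,d
def deproj(c,d):
    i=viewer.camera_info(c);K=i["intrinsics"];v,u=np.mgrid[:d.shape[0],:d.shape[1]]
    pts=np.stack([(u-K[0,2])/K[0,0]*d,-(v-K[1,2])/K[1,1]*d,-d],-1)
    return pts@i["rotation"].T+i["eye"]
def insort(w):
    q=w-np.array([P[0],P[1],.003]);c,s=np.cos(P[2]),np.sin(P[2])
    return np.stack([c*q[...,0]+s*q[...,1],-s*q[...,0]+c*q[...,1],q[...,2]],-1)
E
python3 - <<'E'
from h import *
print(P,np.abs(r.fun).max(),r.fun.std()); print(R,np.linalg.det(R))
# check with depth: gate edges & chute walls in sorter frame
d=np.load("pics/top0d.npy"); s=insort(deproj("top",d))
m=(d>0)&(abs(s[...,0])<.07)&(abs(s[...,1])<.25)&(s[...,2]>-.0)
q=s[m]
for lo,hi,zl,zh,n in[(-.21,-.13,.045,.07,'chute walls'),(-.1,-.03,.08,.14,'gate'),(.13,.21,.045,.07,'full walls'),(.06,.11,.155,.175,'cheeks')]:
    k=q[(q[:,1]>lo)&(q[:,1]<hi)&(q[:,2]>zl)&(q[:,2]<zh)]
    print(n,len(k),k[:,0].min() if len(k) else 0,k[:,0].max() if len(k) else 0, np.percentile(k[:,2],[5,50,95]) if len(k) else 0)
print('y ext',q[:,1].min(),q[:,1].max(), 'z max',q[:,2].max())
k=q[(q[:,2]>.165)]; print('top parts',k.min(0),k.max(0))
k=q[(abs(q[:,0])<.025)&(q[:,2]>.15)&(q[:,1]>.01)&(q[:,1]<.07)]; print('cells',k.min(0),k.max(0))
E
```

```text
[ 0.53707953 -0.08007758  1.47539377] 0.0040775790486576174 0.0023495832044703666
[[ 0.99545263  0.          0.0952579 ]
 [-0.0952579   0.          0.99545263]
 [ 0.         -1.          0.        ]] 1.0
chute walls 201 -0.04094979758966605 0.048417318460158315 [0.04682419 0.05439512 0.05661098]
gate 1525 -0.03482554362727182 0.04069328552300256 [0.09280349 0.10168474 0.11204169]
full walls 256 -0.04396037837704564 0.04463789917250661 [0.04546991 0.05444627 0.0568966 ]
cheeks 232 -0.03989169033034247 0.04216866618517969 [0.15746986 0.16389745 0.16594195]
y ext -0.24972835876813282 0.24991292356014436 z max 0.18368126941203433
top parts [-0.04389017 -0.01962454  0.16504049] [0.04820182 0.11682634 0.18368127]
cells [-0.02495733  0.02231248  0.15001568] [0.02495744 0.05757102 0.16059642]
```

```bash
python3 - <<'E'
from h import *
effector.grasp()
p=env.sense()["ee_pos"]; env.movel([p[0],p[1],.34],rate=.2)
env.reach(W(.002,-.092,.32),R); s=env.sense(); print(s["t"],s["ee_pos"],s["gripper_width"],s["wrist_force"])
env.movel(W(.002,-.092,.135),rate=.15)
f0=env.sense()["wrist_force"]
for z in np.arange(.115,.047,-.006):
    env.movel(W(.002,-.092,z),rate=.05); s=env.sense(); f=s["wrist_force"]-f0
    print(round(z,3),round(s["ee_pos"][2]-.003,4),f.round(1),round(s["t"],2))
    if f[2]>12: break
shot("scene","press"); 
E
```

```text
6.1083 [ 0.62906386 -0.08570109  0.32285408] 0.00029616350511512475 [-0.29005262  0.08301352  0.22015155]
0.115 0.1147 [ 0.4 -0.3  0.1] 8.04
0.109 0.1087 [ 1.  -0.   0.4] 8.31
0.103 0.1026 [-0.9  0.1  1.1] 8.57
0.097 0.0966 [0.1 0.  0.9] 8.84
0.091 0.0905 [1.1 1.1 0.3] 9.11
0.085 0.0845 [0.5 0.4 0.7] 9.38
0.079 0.0785 [-0.2  0.1  0.4] 9.64
0.073 0.0726 [-0.3 -1.2  0.2] 9.91
0.067 0.0666 [0.3 0.6 2.1] 10.18
0.061 0.0605 [ 0.1 -0.2 -0.9] 10.44
0.055 0.0564 [-0.9  1.1 10.3] 10.71
0.049 0.0546 [-4.1  2.3 31.3] 10.97
```

View pics/press.png

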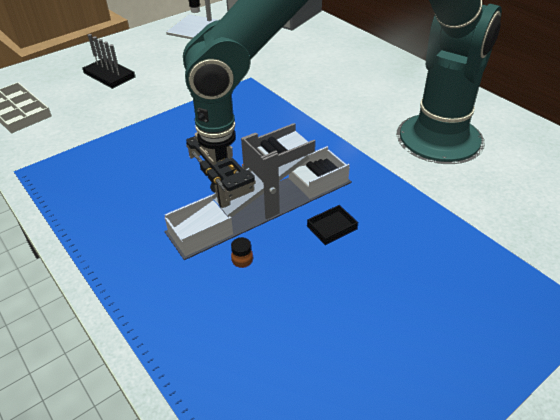

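The gate is pressed down to its stop, and both cells are still on the shelf near (270,145). I'll retract, check the tilt, and move behind the cells.

```bash
python3 - <<'E'
from h import *
env.movel(W(.002,-.092,.25),rate=.15)
env.movel(W(.001,.090,.25),rate=.2)
p,d=shot("scene","g1"); s=insort(deproj("scene",d))
k=s[(d>0)&(abs(s[...,0])<.03)&(s[...,1]<-.035)&(s[...,1]>-.1)&(s[...,2]>.03)&(s[...,2]<.13)]
c=np.polyfit(k[:,1],k[:,2],1); print("gate tilt",np.arctan(c[0]),len(k))
for n in["cell_front","cell_rear"]:
    print(n,[(insort(np.array(r["at"])).round(3),r["score"]) for r in tip_of("scene",n)[:3]])
s=env.sense(); print(s["t"],insort(s["ee_pos"]),s["wrist_force"])
E
```

```text
gate tilt 0.32751429907994756 605
cell_front [(array([0.001, 0.028, 0.146]), 0.57)]
cell_rear [(array([-0.004,  0.051,  0.153]), 0.62)]
13.725 [0.00087756 0.08927743 0.24987236] [-0.50458781  0.11855657  0.57866609]
```

View pics/g1.png

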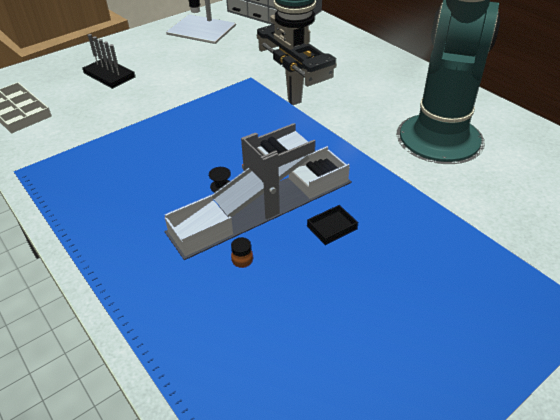

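The gate now slopes to the empty chute at 0.328 rad, and both cells are waiting near (272,146). I'll push them next.

```bash
python3 - <<'E'
from h import *
env.movel(W(.001,.090,.152),rate=.12)
f0=env.sense()["wrist_force"]; print(f0)
env.movel(W(.001,.090,.149),rate=.05)
for y in [.07,.06,.05,.045,.04,.035,.03,.025,.02]:
    env.movel(W(.001,y,.149),rate=.05); s=env.sense(); f=s["wrist_force"]-f0
    print(y,insort(s["ee_pos"]).round(4),f.round(1),round(s["t"],2))
    if np.linalg.norm(f)>15: print("stop");break
env.pause(.3)
shot("scene","push"); shot("top","push_t")
E
```

```text
[-0.41152323 -0.48249318  0.62159352]
0.07 [0.0008 0.07   0.1488] [-0.3 -0.2 -0.5] 15.49
0.06 [0.001  0.0597 0.149 ] [ 0.3  0.  -0.8] 15.84
0.05 [0.0009 0.0497 0.149 ] [ 0.1  0.3 -0.4] 16.19
0.045 [0.001  0.0447 0.149 ] [ 0.8  0.9 -1.6] 16.44
0.04 [0.001  0.0397 0.149 ] [ 0.7  0.5 -1.1] 16.69
0.035 [0.001  0.0346 0.149 ] [ 0.5  0.  -0.6] 16.94
0.03 [0.001  0.0297 0.149 ] [ 0.9  0.8 -1.3] 17.19
0.025 [0.001  0.0247 0.149 ] [-0.1  0.5 -0.3] 17.44
0.02 [0.001  0.0197 0.149 ] [ 0.4  0.5 -0.2] 17.69
```

View pics/push.png

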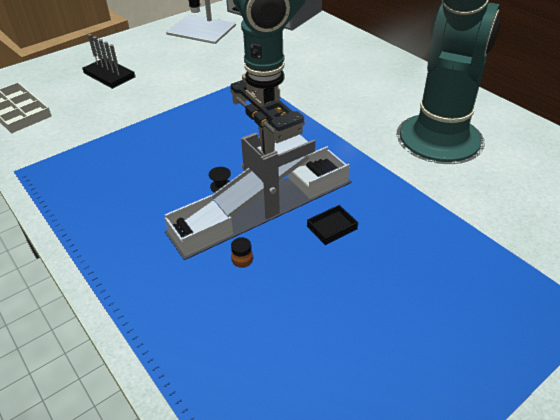

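Two dark cells now show at the end of the empty chute, around (183,226). I'll retract straight up and check from above.

```bash
python3 - <<'E'
from h import *
env.movel(W(.001,.03,.149),rate=.08)
env.movel(W(.001,.03,.27),rate=.15)
env.movel(W(.15,.15,.32),rate=.25)
p,d=shot("top","end_t"); s=insort(deproj("top",d))
for n in["cell_front","jar","spool","dish"]:
    print(n,[(np.round(r["at"],3).tolist(),insort(np.array(r["at"])).round(3).tolist(),round(r["score"],2)) for r in tip_of("top",n)[:6]])
p,d=shot("scene","end_s"); s=insort(deproj("scene",d))
k=s[(d>0)&(abs(s[...,0])<.03)&(s[...,1]<-.035)&(s[...,1]>-.1)&(s[...,2]>.03)&(s[...,2]<.13)]
print("tilt",np.arctan(np.polyfit(k[:,1],k[:,2],1)[0]),env.sense()["t"],env.sense()["wrist_force"])
E
```

```text
cell_front [([0.741, -0.099, 0.021], [0.0, -0.204, 0.018], 0.51)]
jar [([0.672, 0.028, 0.002], [0.12, -0.125, -0.001], 0.71)]
spool [([0.576, -0.199, 0.008], [-0.115, -0.05, 0.004], 0.58), ([0.725, -0.102, 0.024], [-0.003, -0.19, 0.021], 0.21)]
dish [([0.456, 0.07, 0.001], [0.142, 0.095, -0.002], 0.96)]
tilt 0.33561837375853554 20.5667 [0.38648423 0.34723146 0.7263437 ]
```

View pics/end_t.png

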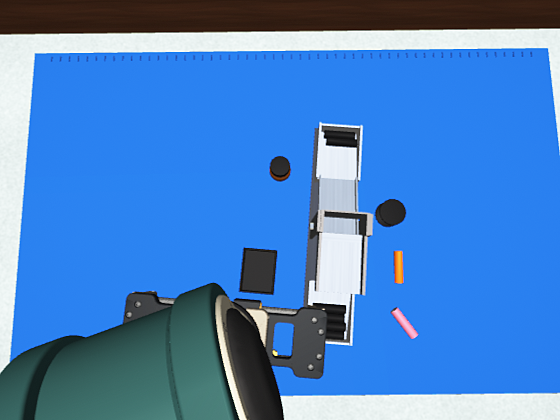

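View pics/end_s.png

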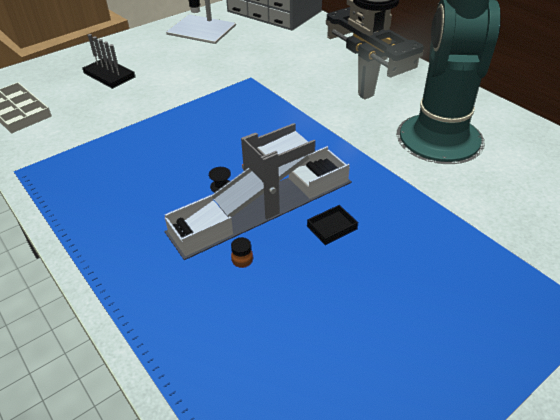

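The top view shows both cells side by side against the end wall of the formerly empty chute, around (340,137), and the shelf is empty. The jar, spool and dish are unmoved, and the arm is clear of everything.

```bash
python3 - <<'E'
from h import *
env.pause(.5); workorder.finish_job()
E
```

```text
the job is handed in; nothing more can be done
```

The job is handed in: both waiting cells now lie in the formerly empty chute, and the gate is left rocked over at its stop. I pressed the raised gate end down with the shut fingertips, then pushed both cells along the shelf into the slot.

**Gate:** Depth measured a tilt of 0.328 rad after the press and 0.336 rad at the end. The true stop is 0.33, so the difference is measurement noise. The press peaked at about 31 N on the fingertip, against the 120 N wrist limit.

**Cells:** Both lie side by side against the end wall of the -y chute, and the shelf is empty. The network reported only one cell there, at y about -204 mm, z about 18 mm. The second I confirmed by eye in both the top and scene pictures.

**Bystanders:** The jar, spool and dish moved no more than about 6 mm by the network readings, which is within their noise, and they look unmoved in the pictures.

**Time:** The clock read about 21 s of the 48 s allowed at hand-in, with the arm clear of everything.

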